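# Spin the model turntable and stop it on its index

## Robot

A 6-joint arm with a two-finger parallel gripper is mounted at the origin on the work surface. World frame = base frame: x ahead of the robot, y to its left, z up, the work surface at z = 0. Lengths are in m, angles in rad, forces in N, time in s.
With the tool pointing down it reaches from about 0.325 to 0.9 m from the base axis. Payload 6.1 kg.
Tool frame: the origin (TCP) lies midway between the tips of the shut fingers; the grasp point (between the pads) lies 19 mm behind it (env.grip_point_offset is the distance from the TCP to the grasp point, in m); z points along the fingers, y is the line along which they close (so a half turn about z gives the same grasp; the last joint's range is limited). The gripper opens to 85 mm and grips with 20 to 120 N. Pads are 22 mm wide; open, the fingers measure 114 mm over their backs; the gripper's body (76 mm by 85 mm) begins 54 mm behind the grasp point. The pads swing forward as they close: fully open they stand 13 mm farther back than shut.
Start: joints at [-1.272, 0.22, 1.526, -0, 1.395, -0.126], TCP at [0.258, -0.569, 0.196] pointing down, gripper open.
Joint ranges: [-2.98, 2.98], [-0.91, 2.08], [0.09, 2.57], [-1.24, 4.39], [0.2, 2.65], [-2.68, 2.68]. Speed limits (rad/s): [2.57, 2.57, 3.01, 3.14, 3.14, 3.14].

## Interface

Orientations are given as a 3x3 rotation matrix whose columns are the frame's x, y, z axes.
In Python, from station import env gives the robot as it stands.
- The arm moves only by the shell command python3 -m handwheel 'ROWS' [FORCE]. ROWS is JSON, a list of rows, each a list of 3 entries, a list of its own where there are three numbers: the closure in counts, from 0 (fully open) to 255 (shut), then the shift along the tool's x, y, z in m, then the turn, a rotation vector about the tool's x, y, z in degrees. In form: [[hand, [dx, dy, dz], [ax, ay, az]], ...]. A call has 1 to 5 rows; each row is the pose to reach, as a shift and turn from the pose commanded when the call began, along the tool's axes at that moment; what a row does not reach only later rows make up. A row lasts 1/8 s, in which the tool goes at most 62.5 mm and 10.7 degrees, less where a joint would pass 70% of its speed; a pose out of reach is approached as far as the arm can. A call with a gripper value outside its range is refused whole. The fingers move at their own pace and stop on an object; FORCE is the grip in N (left out, the last holds). Time passes only in rows, so rows that repeat a pose let the fingers close. It gives the time, the measured TCP pose, the force, the opening and the grip force at its end, in the units of the state.
- env.sense(): the state, without advancing time (a new reading comes with each control period).
- env.read_camera(name): name is "scene" or "top" or "wrist"; returns (picture, depth): 384x512x3 uint8, red, green, blue; 384x512 float32, m along the optical axis (not along the pixel's ray), 0 where there is no reading.
- env.camera_model(name): a dict with "vfov" (degrees; the focal length in pixels is half the picture's height over the tangent of half this angle, whatever the lens; pixels are square), "cx", "cy" (the principal point, pixels), "cam_to_world" (4x4, takes a point from camera to world coordinates). Camera axes: x right, y down, z forward; pixel columns grow to the right and rows downward; lengths in m; the calibration is good to about 2 mm. The wrist camera is an equidistant fisheye: a pixel r from the principal point sees the ray r / f radians off the axis. A picture is of the moment at which its call begins: read the wrist's pose just before it. camera_model takes no time and is no camera call; for the wrist camera it gives the pose at the moment of the call.
- env.close_job(): hands the job in; it is judged then, once.
The state is a dict: "time_s": time; "q": joint angles; "dq": joint speeds; "effort": joint torques, N m; "ee_pos": TCP position; "tool_rot": TCP orientation; "ft_force": force on the tool from outside, world axes, zero at the start; "torque": the same for the moment, N m; "grip_width": opening from 0.0 (shut) to 1.0 (fully open); "gripper_force": force on a finger pad.
Only numpy, scipy, OpenCV 4.12 (cv2) and the standard library are available. Lean on these libraries where they do the work, as an engineer would, in place of code of your own. Each camera call takes 0.05 s, during which the arm holds its last target. There are 200 camera calls.

## Task

Check that the photo turntable runs freely and park it for the next shot: with the outside of a fingertip flick its upright pin so that the platter spins counter-clockwise (seen from above) and runs untouched past the fixed pointed tongue at least once. On a later pass, while it is still spinning well, brake it in one go with a fingertip so that it stops with the pin right at the tongue (a last little correction is fine, pushing it round is not), then take the hand away. Nothing is gripped or lifted; leave the white model on the platter and everything else on the table alone.

Things in the scene. Friction and masses are not known exactly. Their poses are not given: they have to be found in the camera images.
- foot: fixed foot of the model turntable: black round foot 170 mm across and 30 mm high with one dark steel bracket that rises beside the platter to 50 mm above the table, level with the platter's top, and ends in a pointed tongue aimed at the platter's rim. Origin: on the turning axis, on the table; z up. The bracket and tongue lie between 122 and 170 mm from the axis. Its position and heading change from run to run.
- axis (a point): turning axis of the platter, at the height of the platter's top (50 mm above the table)
- index (a point): the index position: the point on the platter's top (50 mm above the table), 95 mm from the axis, that the fixed tongue points at. The pin stands here when it is at the index. The point does not turn with the platter.
- platter: round plywood platter of the turntable, 118 mm radius, 14 mm thick, its flat top 50 mm above the table, 0.5 to 0.7 kg, with one upright steel pin. It can only turn, about the vertical axis, without end stops. Origin on the axis, 30 mm above the table.
- pin (a point): centre of the top of the steel pin, 95 mm above the table. The pin is an upright cylinder of 14 mm diameter standing 45 mm above the platter's top, 95 mm from the axis (the only thing on the platter apart from the model). A pin that runs into a still fingertip rebounds at about a sixth of its speed and may drift back 50 mm, unless a light touch (a few N) on the platter's top stops it.
- peg: the upright steel pin itself, fixed to the platter; origin at its foot, on the platter's top. Only to be pushed from the side, never gripped.
- spindle (a joint): angle of the platter in rad, counted on over the turns, growing counter-clockwise seen from above. 0, 2 pi, 4 pi, ... is the pin at the index; it starts between -4.4 and -1.7 at rest, so the first pass is at 0 and the second at 2 pi. The bearing is almost free: pushed up to 3 rad/s and let go it loses about 0.33 rad/s each second at first and 0.2 when slow, and coasts well over two turns; stopped, it stays where it is.
- model: white massing model standing loose in the middle of the platter, base 66 x 58 mm, highest block 54 mm above the platter's top (104 mm above the table), 0.1 to 0.21 kg. Origin: centre of its underside. It rides along and must not be touched.
- dark_tower: black stepped tower model, 56 mm square at the foot, 108 mm high; bystander. Origin at its underside
- shed_model: white model of a pitched-roof shed, 90 x 70 mm, about 80 mm high; bystander. Origin at its underside
- glue: small glue bottle, 48 mm diameter, 110 mm high; bystander. Origin at its underside
- tape: flat roll of tape, 84 mm diameter, 20 mm high; bystander. Origin at its underside
- paint_jar: glass jar, 60 mm diameter, 60 mm high; bystander. Origin at its underside
- brush: brush lying on the table; bystander
- slab_model: white slab-block model, base 90 x 60 mm, 120 mm high; bystander. Origin at its underside
There are look-alikes about, which are no part of the job. Leave any blue or red look-alike of the model alone.

How it is judged:
On the way, in this order (a step that is already met when the one before it is completed fails the run):
1. the platter spins free, untouched, as the pin passes the index for the first time (over 0.8 rad/s) (value of joint spindle between 0.1 and 1.6 rad and velocity of joint spindle above 0.8 rad/s and contact force between the fingers and platter below 0.05 N), for 0.1 s.
2. the pin comes back to within 70 mm of the index on a later pass, still turning faster than 0.6 rad/s (value of joint spindle above 5.2 rad and horizontal distance between pin and index below 0.07 m and velocity of joint spindle above 0.6 rad/s).
At the end, for the whole second after the job is handed in: After at least one free pass the platter stands still (under 0.05 rad/s) with the pin within 13 mm of the index point, the model upright on the middle of the platter (within 30 mm of the axis), the bystanders within 15 mm of where they were (value of joint spindle above 5.2 rad and horizontal distance between pin and index below 0.013 m and velocity of joint spindle between -0.05 and 0.05 rad/s and horizontal distance between model and axis below 0.03 m and angle between model's own z axis and vertical below 0.1 rad and height (world z) of model below 0.055 m and distance of each of dark_tower, shed_model, glue, tape, paint_jar, brush, slab_model from where it was at the start of the episode below 0.015 m); the robot touches nothing.
It fails at once if the platter is touched in the half turn after its first pass, or later held or crawled along far from the index ((contact force between the fingers and platter above 0.1 N and value of joint spindle between 0.52 and 2.97 rad) or (contact force between the fingers and platter above 0.2 N and value of joint spindle above 0.52 rad and velocity of joint spindle below 0.25 rad/s and horizontal distance between pin and index above 0.07 m)).
It fails at once if the pin is taken between the fingers (the grasp point within 9 mm of it, below its top) (horizontal distance between the grasp point and pin below 0.009 m and height (world z) of the grasp point below 0.092 m).
It fails at once if the model on the platter is touched, slides off the middle (30 mm), tips or is lifted (contact force between the fingers and model above 0.3 N or horizontal distance between model and axis above 0.03 m or angle between model's own z axis and vertical above 0.2 rad or height (world z) of model above 0.062 m).
It fails at once if a bystander is moved by more than 15 mm (distance of any of dark_tower, shed_model, glue, tape, paint_jar, brush, slab_model from where it was at the start of the episode above 0.015 m).
It also fails if it takes over 40 s, if anything falls off the work surface, if the arm or the gripper's body presses on something with over 40 N, if the wrist force passes 120 N, or if a joint passes its speed limit or range.

## Working session

There is one attempt and no reset: what is moved stays moved. The work goes in short steps, Python scripts to look and compute and a shell command to move; the robot and the scene stay as the last step left them, time stands still between calls to the robot, and variables do not carry over. Pictures are saved under pics/ and viewed, at most 10 in all, crops included, and the job is handed in when it is done.

```bash
mkdir -p pics; ls; cat > h.py <<'E'
import numpy as np, cv2
from station import env
def cam(n):
    m=env.camera_model(n); im,d=env.read_camera(n); return m,im,d
def ray(m,u,v,z):
    f=192/np.tan(np.radians(m['vfov']/2)); T=np.array(m['cam_to_world'])
    d=T[:3,:3]@np.array([(u-m['cx'])/f,(v-m['cy'])/f,1]); o=T[:3,3]
    return o+d*(z-o[2])/d[2]
def pts(m,d):
    f=192/np.tan(np.radians(m['vfov']/2)); T=np.array(m['cam_to_world'])
    v,u=np.mgrid[:384,:512]
    P=np.stack([(u-m['cx'])/f*d,(v-m['cy'])/f*d,d],-1)
    return P@T[:3,:3].T+T[:3,3]
E
python3 - <<'E'
from h import *
for n in('top','scene'):
    m,im,d=cam(n); cv2.imwrite(f'pics/{n}0.png',im[:,:,::-1]); np.savez(f'{n}0.npz',im=im,d=d)
    print(n,m)
s=env.sense();print(s['time_s'],s['ee_pos'],s['tool_rot'],s['ft_force'])
E
```

```text
pics
top {'vfov': 49.06805251602882, 'cx': 254.02376026240836, 'cy': 184.79334777216866, 'cam_to_world': array([[-0.00704238, -0.99447531,  0.10473428,  0.36564791],
       [-0.99996304,  0.0075202 ,  0.00416804, -0.0242221 ],
       [-0.00493264, -0.10470106, -0.99449151,  1.70072526],
       [ 0.        ,  0.        ,  0.        ,  1.        ]])}
scene {'vfov': 55.874188966242095, 'cx': 256.5813062804131, 'cy': 190.81176638666977, 'cam_to_world': array([[-0.84196722,  0.33731721, -0.42107992,  1.05477341],
       [ 0.53928826,  0.50287254, -0.67549048,  0.78607211],
       [-0.01610503, -0.7958243 , -0.6053134 ,  0.8300782 ],
       [ 0.        ,  0.        ,  0.        ,  1.        ]])}
0.1 [ 0.25741645 -0.56885567  0.19499265] [[ 9.11102164e-01  4.12180263e-01 -5.27833146e-04]
 [ 4.12180542e-01 -9.11100606e-01  1.69870083e-03]
 [ 2.19261855e-04 -1.76525255e-03 -9.99998418e-01]] [-0.81402851 -0.61445597  0.20638449]
```

View pics/top0.png

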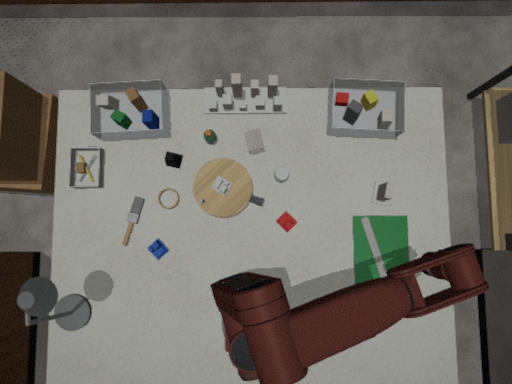

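View pics/scene0.png

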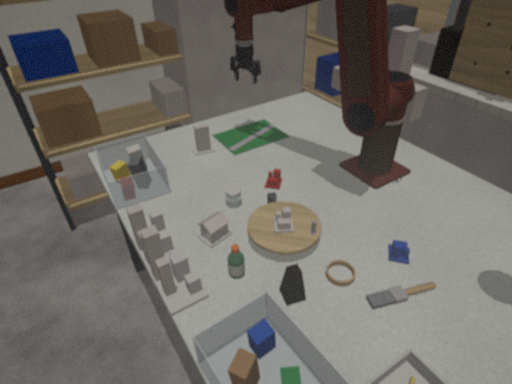

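The top view shows the platter centred at about (223,187), the pin at about (203,201), lower left, and the tongue bracket at about (257,201), right. The shed, jar, glue, tower and tape stand around it. Next I measure these positions.

```bash
python3 - <<'E'
from h import *
z=np.load('top0.npz');im,d=z['im'],z['d'];m=env.camera_model('top')
P=pts(m,d)
# platter: wood colour mask
hsv=cv2.cvtColor(im,cv2.COLOR_RGB2HSV)
box=np.zeros((384,512),bool);box[145:230,180:275]=1
w=(hsv[...,1]>60)&(hsv[...,0]>8)&(hsv[...,0]<28)&box&(hsv[...,2]>110)
n,l,st,c=cv2.connectedComponentsWithStats(w.astype('uint8'))
k=1+st[1:,4].argmax();cs,_=cv2.findContours((l==k).astype('uint8'),0,1)
cnt=max(cs,key=cv2.contourArea);h=cv2.convexHull(cnt)[:,0]
q=np.array([ray(m,u,v,.05)[:2] for u,v in h])
A=np.c_[2*q,np.ones(len(q))];s=np.linalg.lstsq(A,(q**2).sum(1),rcond=None)[0]
C=s[:2];print('axis',C,'R',np.sqrt(s[2]+C@C))
# dark bracket
v,u=np.nonzero((im.max(2)<110)&box)
r=np.array([ray(m,a,b,.05)[:2] for a,b in zip(u,v)])-C
R=np.hypot(*r.T);g=(R>.118)&(R<.19)&(u>235)&(v>185)
print('bracket n',g.sum(),'R',R[g].min(),R[g].max());b=r[g]
a=np.arctan2(b[:,1],b[:,0]);print('ang median',np.degrees(np.median(a)),np.degrees(a.mean()), 'centroid',np.degrees(np.arctan2(*b.mean(0)[::-1])))
for lo in np.arange(.118,.18,.008):
    e=(R[g]>lo)&(R[g]<lo+.008)
    if e.any():print(round(lo,3),e.sum(),np.degrees(a[e]).mean().round(1),np.degrees(a[e]).min().round(1),np.degrees(a[e]).max().round(1))
# pin
t=(d>0)&box&(np.hypot(P[...,0]-C[0],P[...,1]-C[1])<.112)&(P[...,2]>.07)&(np.hypot(P[...,0]-C[0],P[...,1]-C[1])>.07)
print('pin px',np.argwhere(t),P[t].round(3))
for n,(u0,v0) in dict(tower=(174,159),glue=(210,136),shed=(255,141),jar=(282,174),tape=(169,198),red=(287,221),blue=(158,249),brush=(135,212)).items(): print(n,(ray(m,u0,v0,.05)[:2]-C).round(3),ray(m,u0,v0,.05).round(3))
cv2.imwrite('pics/c.png',cv2.resize(im[140:235,175:300,::-1],None,fx=6,fy=6,interpolation=2))
E
```

```text
axis [0.53173329 0.10795043] R 0.11573884745507093
bracket n 98 R 0.1187874466747323 0.1710857845832655
ang median -111.50385765005068 -111.57543091417743 centroid -111.55492573913635
0.118 13 -111.9 -118.1 -105.6
0.126 15 -111.8 -117.2 -106.3
0.134 12 -111.5 -116.5 -107.0
0.142 17 -111.7 -117.2 -106.1
0.15 15 -111.7 -116.6 -106.7
0.158 16 -111.2 -116.6 -106.0
0.166 10 -111.2 -115.4 -106.9
pin px [[198 201]
 [198 202]
 [199 200]
 [199 201]
 [199 202]
 [199 203]
 [200 200]
 [200 201]
 [200 202]
 [200 203]
 [201 201]
 [201 202]
 [201 203]] [[0.485 0.186 0.097]
 [0.485 0.181 0.099]
 [0.481 0.189 0.097]
 [0.482 0.186 0.094]
 [0.481 0.181 0.099]
 [0.481 0.178 0.098]
 [0.478 0.191 0.087]
 [0.478 0.185 0.098]
 [0.478 0.182 0.097]
 [0.478 0.179 0.088]
 [0.475 0.187 0.085]
 [0.473 0.181 0.102]
 [0.476 0.181 0.07 ]]
tower [0.113 0.192] [0.645 0.3   0.05 ]
glue [0.205 0.049] [0.737 0.157 0.05 ]
shed [ 0.183 -0.13 ] [ 0.715 -0.022  0.05 ]
jar [ 0.05  -0.236] [ 0.582 -0.128  0.05 ]
tape [-0.042  0.21 ] [0.49  0.318 0.05 ]
red [-0.136 -0.253] [ 0.396 -0.145  0.05 ]
blue [-0.24  0.25] [0.291 0.358 0.05 ]
brush [-0.096  0.343] [0.436 0.451 0.05 ]
```

View pics/c.png

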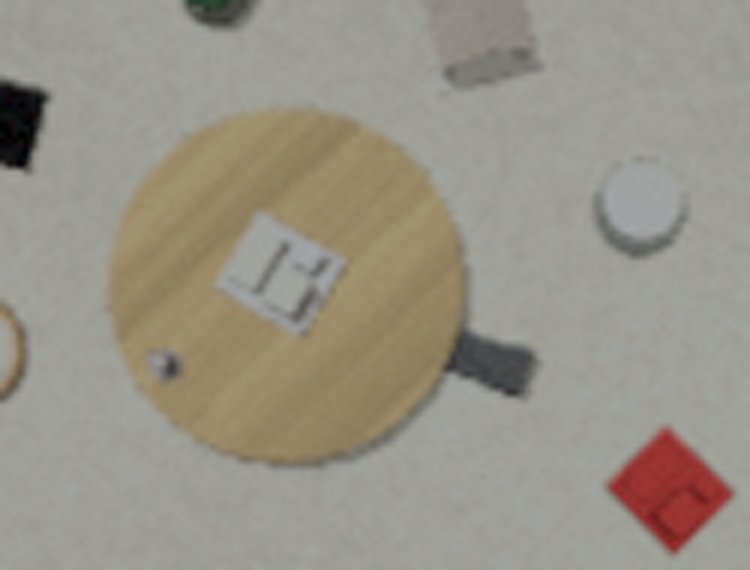

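The axis is at (0.532, 0.108), the index direction at -111.6°, and the pin at 124.4°, so the spindle reads about -2.16 rad. All of this fits the given sizes. I'll move with the fingers shut and turn the tool's y axis tangential at the index.

```bash
cat > to.py <<'E'
import sys
from h import *
s=env.sense();R=np.array(s['tool_rot']);p=np.array(s['ee_pos'])
t=np.array([float(a) for a in sys.argv[1:4]])
yaw=np.degrees(np.arctan2(R[1,0],R[0,0]))
print('t',s['time_s'],'p',p.round(4),'yaw',yaw.round(2),'ft',np.array(s['ft_force']).round(2),'shift',(R.T@(t-p)).round(4),'turn z',round(yaw-68.4,1), 'q',np.round(s['q'],2))
E
python3 -m handwheel '[[255,[0.537,-0.623,0],[0,0,-44]],[255,[0.537,-0.623,0],[0,0,-44]],[255,[0.537,-0.623,0],[0,0,-44]],[255,[0.537,-0.623,0],[0,0,-44]],[255,[0.537,-0.623,0],[0,0,-44]]]' 30; python3 to.py 0.49 0.218 0.196
```

```text
time_s: 0.72
ee_pos: [0.346, -0.2676, 0.1957]
tool_rot: [[0.367, 0.93, 0.0], [0.93, -0.367, 0.0], [0.0, -0.0, -1.0]]
ft_force: [1.6, -0.6, 1.0]
grip_width: 0.002
gripper_force: 0.0
t 0.725 p [ 0.346  -0.2676  0.1957] yaw 68.45 ft [ 1.64 -0.56  1.01] shift [ 5.046e-01 -4.440e-02 -2.000e-04] turn z 0.0 q [-0.84 -0.25  1.99  0.    1.4  -0.46]
```

```bash
python3 -m handwheel '[[255,[0.503,-0.044,0],[0,0,0]],[255,[0.503,-0.044,0],[0,0,0]],[255,[0.503,-0.044,0],[0,0,0]],[255,[0.503,-0.044,0],[0,0,0]],[255,[0.503,-0.044,0],[0,0,0]]]'; python3 to.py 0.49 0.216 0.10
```

```text
time_s: 1.35
ee_pos: [0.4356, 0.0317, 0.196]
tool_rot: [[0.369, 0.929, 0.001], [0.929, -0.369, -0.0], [-0.0, 0.001, -1.0]]
ft_force: [0.9, -0.5, -0.0]
grip_width: -0.002
gripper_force: 0.0
t 1.35 p [0.4356 0.0317 0.196 ] yaw 68.34 ft [ 0.92 -0.45 -0.04] shift [ 0.1913 -0.0175  0.096 ] turn z -0.1 q [-0.11 -0.25  1.99 -0.    1.4   0.27]
```

```bash
python3 -m handwheel '[[255,[0.062,-0.006,0],[0,0,0]],[255,[0.124,-0.012,0],[0,0,0]],[255,[0.192,-0.0175,0.02],[0,0,0]],[255,[0.192,-0.0175,0.07],[0,0,0]],[255,[0.192,-0.0175,0.096],[0,0,0]]]'; python3 -m handwheel '[[255,[0,0,0],[0,0,0]]]' >/dev/null; python3 to.py 0.49 0.216 0.053; python3 - <<'E'
from h import *
m,im,d=cam('top'); cv2.imwrite('pics/t1.png',cv2.resize(im[140:260,160:300,::-1],None,fx=5,fy=5))
P=pts(m,d);C=np.array([.5317,.108])
r=np.hypot(P[...,0]-C[0],P[...,1]-C[1]);t=(r>.075)&(r<.112)&(P[...,2]>.075)&(P[...,2]<.1)
print(t.sum(),P[t].mean(0))
E
```

```text
time_s: 1.98
ee_pos: [0.4878, 0.2154, 0.0964]
tool_rot: [[0.367, 0.93, -0.005], [0.93, -0.367, -0.001], [-0.003, -0.004, -1.0]]
ft_force: [-0.3, -0.3, -0.3]
grip_width: 0.001
gripper_force: 0.0
t 2.1 p [0.4874 0.2141 0.097 ] yaw 68.37 ft [-0.8   0.16  0.71] shift [0.0028 0.0019 0.0439] turn z -0.0 q [ 0.27  0.1   1.86 -0.    1.19  0.64]
8 [0.48115397 0.18254126 0.09445189]
```

View pics/t1.png

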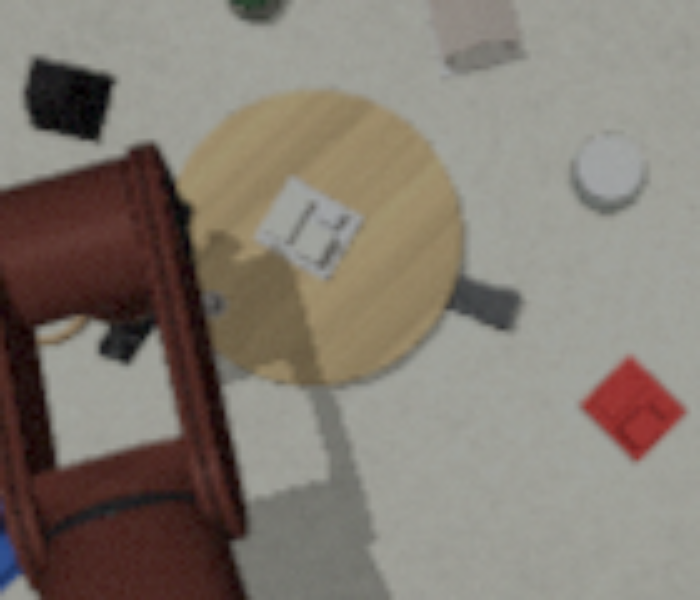

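The pin is at crop (213,302) and nothing has moved. The fingers hover just behind it. Next I touch the platter lightly to learn its height and stiffness.

```bash
python3 -m handwheel '[[255,[0.003,0.002,0.043],[0,0,0]],[255,[0.003,0.002,0.0445],[0,0,0]],[255,[0.003,0.002,0.0445],[0,0,0]]]'|egrep 'pos|ft'; python3 -m handwheel '[[255,[0,0,0.0015],[0,0,0]],[255,[0,0,0.0015],[0,0,0]]]'|egrep 'pos|ft'; python3 -m handwheel '[[255,[0,0,0.001],[0,0,0]],[255,[0,0,0.001],[0,0,0]]]'|egrep 'pos|ft';python3 to.py 0.49 0.216 0.062
```

```text
ee_pos: [0.4942, 0.2167, 0.0574]
ft_force: [-0.5, -0.3, -0.0]
ee_pos: [0.494, 0.2168, 0.0553]
ft_force: [-0.1, -0.4, 0.6]
ee_pos: [0.4931, 0.2166, 0.0531]
ft_force: [0.0, -0.4, 0.1]
t 3.025 p [0.4931 0.2166 0.0531] yaw 68.34 ft [ 0.04 -0.36  0.13] shift [-0.0017 -0.0026 -0.0089] turn z -0.1 q [0.27 0.17 1.87 0.   1.1  0.65]
```

```bash
for i in 1 2; do python3 -m handwheel '[[255,[0,0,0],[0,0,0]]]'|egrep 'pos|ft'; done; python3 -m handwheel '[[255,[0,0,0.0015],[0,0,0]],[255,[0,0,0.0015],[0,0,0]]]'|egrep 'pos|ft'; python3 -m handwheel '[[255,[0,0,0.0015],[0,0,0]],[255,[0,0,0.0015],[0,0,0]]]'|egrep 'pos|ft'
```

```text
ee_pos: [0.493, 0.2166, 0.053]
ft_force: [0.4, -0.9, 0.1]
ee_pos: [0.4931, 0.2166, 0.0529]
ft_force: [-0.5, 0.2, 0.2]
ee_pos: [0.4929, 0.2166, 0.0513]
ft_force: [0.3, -0.6, -0.2]
ee_pos: [0.493, 0.2166, 0.0498]
ft_force: [-0.1, 0.4, 0.2]
```

```bash
for i in 1; do python3 -m handwheel '[[255,[0,0,0.001],[0,0,0]],[255,[0,0,0.001],[0,0,0]]]'|egrep 'pos|ft'; python3 -m handwheel '[[255,[0,0,0.001],[0,0,0]],[255,[0,0,0.001],[0,0,0]]]'|egrep 'pos|ft'; done
```

```text
ee_pos: [0.493, 0.2166, 0.0489]
ft_force: [0.7, 0.1, 0.7]
ee_pos: [0.493, 0.2166, 0.0479]
ft_force: [-0.5, -0.1, -1.3]
```

```bash
for i in 1; do python3 -m handwheel '[[255,[0,0,0.001],[0,0,0]],[255,[0,0,0.001],[0,0,0]]]'|egrep 'pos|ft'; python3 -m handwheel '[[255,[0,0,0.001],[0,0,0]],[255,[0,0,0.001],[0,0,0]]]'|egrep 'pos|ft'; done
python3 - <<'E'
from h import *
m,im,d=cam('scene'); cv2.imwrite('pics/s1.png',cv2.resize(im[170:310,230:380,::-1],None,fx=5,fy=4.2))
E
```

```text
ee_pos: [0.493, 0.2166, 0.0469]
ft_force: [0.6, -0.1, -0.1]
ee_pos: [0.493, 0.2166, 0.0459]
ft_force: [0.5, 0.4, 0.5]
```

View pics/s1.png

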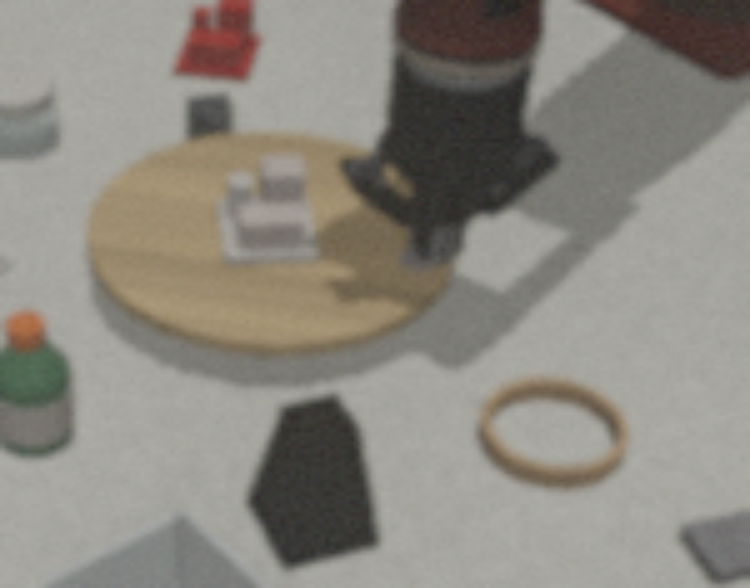

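The shut fingers are at the platter's near rim, with the knuckle links standing out above them. I'll take the gripper's profile from the scene depth in tool coordinates.

```bash
python3 - <<'E'
from h import *
s=env.sense();R=np.array(s['tool_rot']);p=np.array(s['ee_pos'])
for n in('scene',):
    D=[cam(n) for _ in range(2)]
    m,im,_=D[0]; d=np.median([x[2] for x in D],0)
    P=pts(m,d);L=(P-p)@R   # tool coords
    dark=(im.max(2)<95)
    g=dark&(np.abs(L[...,0])<.05)&(np.abs(L[...,1])<.09)&(L[...,2]<.02)&(L[...,2]>-.11)
    for lo in np.arange(-.11,.02,.01):
        e=g&(L[...,2]>=lo)&(L[...,2]<lo+.01)
        if e.any():q=L[e];print('z back %.3f n %d x %.3f..%.3f y %.3f..%.3f'%(lo,e.sum(),q[:,0].min(),q[:,0].max(),q[:,1].min(),q[:,1].max()))
    C=np.array([.5317,.108]);w=(np.hypot(P[...,0]-C[0],P[...,1]-C[1])<.1)&(np.hypot(P[...,0]-C[0],P[...,1]-C[1])>.06)
    print('platter z',np.median(P[w][:,2]))
E
```

```text
z back -0.110 n 75 x -0.008..0.018 y -0.048..0.049
z back -0.100 n 79 x -0.013..0.014 y -0.040..0.040
z back -0.090 n 59 x -0.013..0.014 y -0.033..0.034
z back -0.080 n 21 x 0.005..0.012 y -0.012..0.016
z back -0.070 n 21 x -0.005..0.012 y -0.011..0.013
z back -0.060 n 26 x -0.008..0.012 y -0.010..0.013
z back -0.050 n 18 x -0.029..0.011 y -0.010..0.013
z back -0.040 n 2 x -0.030..0.004 y 0.004..0.006
z back -0.030 n 2 x -0.027..-0.027 y 0.004..0.004
z back -0.020 n 6 x -0.031..-0.023 y -0.002..0.005
platter z 0.052583181232460974
```

```bash
python3 - <<'E'
from h import *
s=env.sense();R=np.array(s['tool_rot']);p=np.array(s['ee_pos']);print(p)
D=[cam('scene') for _ in range(2)]
m,im,_=D[0]; d=np.median([x[2] for x in D],0)
P=pts(m,d);L=(P-p)@R
g=(np.abs(L[...,0])<.03)&(np.abs(L[...,1])<.04)&(P[...,2]>.03)&(L[...,2]>-.11)
for lo in np.arange(-.11,.02,.01):
    e=g&(L[...,2]>=lo)&(L[...,2]<lo+.01)
    if e.any():q=L[e];print('z %.3f n %d x %.3f..%.3f y %.3f..%.3f'%(lo,e.sum(),q[:,0].min(),q[:,0].max(),q[:,1].min(),q[:,1].max()),im[e].mean(0).round())
# pixel of TCP
T=np.linalg.inv(m['cam_to_world']);c=T[:3,:3]@p+T[:3,3];f=192/np.tan(np.radians(m['vfov']/2));print('tcp px',c[0]/c[2]*f+m['cx'],c[1]/c[2]*f+m['cy'],c[2])
E
```

```text
[0.49308935 0.21662247 0.04600094]
z -0.110 n 60 x -0.010..0.017 y -0.040..0.039 [54. 52. 49.]
z -0.100 n 78 x -0.012..0.015 y -0.038..0.037 [57. 55. 51.]
z -0.090 n 58 x -0.013..0.014 y -0.033..0.033 [60. 58. 54.]
z -0.080 n 18 x 0.005..0.012 y -0.012..0.013 [66. 65. 62.]
z -0.070 n 25 x -0.005..0.012 y -0.013..0.013 [73. 71. 69.]
z -0.060 n 27 x -0.009..0.011 y -0.014..0.014 [73. 72. 69.]
z -0.050 n 22 x -0.028..0.011 y -0.013..0.013 [85. 83. 80.]
z -0.040 n 2 x 0.004..0.008 y -0.008..0.006 [102. 100.  93.]
z -0.030 n 1 x -0.025..-0.025 y 0.005..0.005 [75. 72. 68.]
z -0.020 n 6 x -0.030..-0.024 y 0.000..0.006 [86. 82. 80.]
z -0.010 n 192 x -0.030..0.027 y -0.022..0.040 [121. 109.  87.]
z -0.000 n 21 x -0.027..0.024 y -0.024..0.037 [112. 103.  86.]
tcp px 315.5428257579689 239.76576909317322 1.0957841709894893
```

```bash
python3 - <<'E'
from h import *
m,im,d=cam('wrist'); s=env.sense();R=np.array(s['tool_rot']);p=np.array(s['ee_pos'])
T=np.array(m['cam_to_world']);print('cam in tool',(R.T@(T[:3,3]-p)).round(4),'\n',(R.T@T[:3,:3]).round(3),m['vfov'],m['cx'],m['cy'])
cv2.imwrite('pics/w1.png',cv2.resize(im[:,:,::-1],(768,576)))
f=192/np.tan(np.radians(m['vfov']/2))
v,u=np.mgrid[:384,:512];a=u-m['cx'];b=v-m['cy'];r=np.hypot(a,b);th=r/f
P=np.stack([a/r*np.tan(th)*d,b/r*np.tan(th)*d,d],-1)@T[:3,:3].T+T[:3,3];L=(P-p)@R
g=(d>0)&(th<1.4)&(np.abs(L[...,0])<.025)&(np.abs(L[...,1])<.03)&(P[...,2]>.055)
for lo in np.arange(-.11,.02,.01):
    e=g&(L[...,2]>=lo)&(L[...,2]<lo+.01)
    if e.any():q=L[e];print('z %.3f n %d x %.3f..%.3f y %.3f..%.3f'%(lo,e.sum(),q[:,0].min(),q[:,0].max(),q[:,1].min(),q[:,1].max()))
E
```

```text
cam in tool [ 0.0745 -0.0005 -0.1772] 
 [[ 0.    -0.957 -0.292]
 [ 1.     0.001 -0.001]
 [ 0.001 -0.292  0.957]] 65.70646984690485 254.90377970889128 194.62629366856783
z -0.110 n 1862 x -0.007..0.018 y -0.030..0.030
z -0.100 n 2693 x -0.009..0.017 y -0.030..0.030
z -0.090 n 2725 x -0.012..0.014 y -0.030..0.030
z -0.080 n 998 x -0.011..0.015 y -0.030..0.026
z -0.070 n 548 x 0.006..0.012 y -0.014..0.013
z -0.060 n 574 x 0.006..0.012 y -0.014..0.013
z -0.050 n 426 x 0.006..0.012 y -0.014..0.013
z -0.040 n 23 x 0.010..0.011 y -0.007..0.006
```

View pics/w1.png

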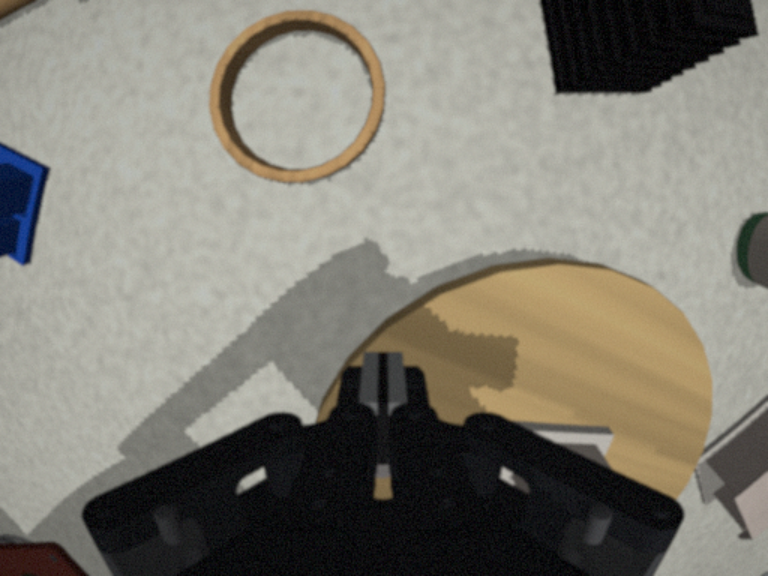

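Both cameras put the fingertips about 41 mm above the reported TCP, which explains why nothing has touched yet. I'll go on down carefully and confirm by touch.

```bash
python3 -m handwheel '[[255,[0,0,0.029],[0,0,0]],[255,[0,0,0.029],[0,0,0]],[255,[0,0,0.029],[0,0,0]]]'|egrep 'pos|ft'; for i in 1 2 3 4 ; do python3 -m handwheel '[[255,[0,0,0.0015],[0,0,0]],[255,[0,0,0.0015],[0,0,0]]]'|egrep 'pos|ft'; done
```

```text
ee_pos: [0.493, 0.2166, 0.0171]
ft_force: [0.2, -1.4, -0.1]
ee_pos: [0.4931, 0.2167, 0.0157]
ft_force: [0.8, -0.7, -0.5]
ee_pos: [0.4938, 0.2169, 0.0147]
ft_force: [0.1, 0.5, 4.1]
ee_pos: [0.4953, 0.2175, 0.0147]
ft_force: [-0.5, 0.6, 10.3]
ee_pos: [0.4967, 0.218, 0.0146]
ft_force: [-0.1, 1.6, 16.2]
```

Contact is at ee z = 0.015, about 4 N/mm. I'll back off and line up for the flick.

```bash
python3 -m handwheel '[[255,[0,0,-0.021],[0,0,0]],[255,[0,0,-0.021],[0,0,0]],[255,[0,0,-0.021],[0,0,0]]]'|egrep 'pos|ft|time'; cat > pin.py <<'E'
from h import *
C=np.array([.5317,.108])
def pin():
    t=env.sense()['time_s'];m,im,d=cam('top');P=pts(m,d)
    r=np.hypot(P[...,0]-C[0],P[...,1]-C[1]);k=(d>0)&(r>.078)&(r<.112)&(P[...,2]>.078)&(P[...,2]<.105)
    q=P[k]; 
    if len(q)<3: return t,len(q),None,None
    c=np.median(q,0)[:2]-C; return t,len(q),q.std(0)[:2].max().round(4),(np.degrees(np.arctan2(c[1],c[0]))+111.6)%360
E
python3 -c "
from pin import *
print(pin())"; python3 to.py 0.4898 0.216 0.032
```

```text
time_s: 6.82
ee_pos: [0.4925, 0.2165, 0.0312]
ft_force: [-0.4, -0.2, 0.4]
(6.825, 5, np.float64(0.0029), np.float64(242.52440013313702))
t 6.875 p [0.4922 0.2164 0.0309] yaw 68.34 ft [-0.23 -0.97  0.37] shift [-0.0012 -0.0021 -0.0011] turn z -0.1 q [ 0.27  0.2   1.89 -0.    1.06  0.65]
```

```bash
python3 -m handwheel '[[255,[-0.010,-0.003,0],[0,0,0]],[255,[-0.036,-0.012,0],[0,0,0]],[255,[-0.068,-0.018,0],[0,0,0]],[255,[-0.100,-0.014,0],[0,0,0]],[255,[-0.100,-0.014,-0.04],[0,0,0]]]'|egrep 'pos|ft|time'; python3 -c "
from pin import *
print(pin());print(pin())"; python3 to.py 0.49 0.02 0.10
```

```text
time_s: 7.5
ee_pos: [0.4382, 0.1264, 0.0684]
ft_force: [1.0, 0.8, 0.8]
(7.5, 10, np.float64(0.0038), np.float64(317.0992592019268))
(7.55, 10, np.float64(0.0037), np.float64(325.4110008117941))
t 7.6 p [0.4454 0.1283 0.0751] yaw 68.27 ft [0.55 0.74 0.64] shift [-0.084   0.0817 -0.0247] turn z -0.1 q [ 0.11 -0.05  2.05 -0.    1.13  0.49]
```

```bash
python3 -m handwheel '[[255,[0,0,-0.032],[0,0,-10]],[255,[-0.04,0.05,-0.032],[0,0,-20]],[255,[-0.085,0.108,-0.032],[0,0,-30]],[255,[-0.085,0.108,-0.032],[0,0,-40]],[255,[-0.085,0.108,-0.032],[0,0,-50]]]'|egrep 'pos|ft|time'; python3 -c "
from pin import *
print(pin());print(pin())"; python3 to.py 0.5156 0.009 0.10
```

```text
time_s: 8.22
ee_pos: [0.512, 0.0082, 0.1028]
ft_force: [0.1, -0.1, -0.0]
(8.225, 0, None, None)
(8.275, 0, None, None)
t 8.325 p [0.5113 0.0095 0.1028] yaw 118.35 ft [ 0.2  -0.28 -0.49] shift [-0.0025  0.0035  0.0027] turn z 49.9 q [-0.14  0.04  1.91 -0.    1.2  -0.63]
```

```bash
python3 -m handwheel '[[255,[-0.002,0.003,0],[0,0,-10]],[255,[-0.002,0.003,0],[0,0,-20]],[255,[-0.002,0.003,0],[0,0,-30]],[255,[-0.002,0.003,0],[0,0,-40]]]'|egrep 'pos|ft|time'; python3 -c "
from pin import *
for i in range(4):print(pin())"; python3 to.py 0.5156 0.009 0.022
```

```text
time_s: 8.82
ee_pos: [0.515, 0.0101, 0.1032]
ft_force: [-0.1, -0.6, 0.5]
(8.825, 13, np.float64(0.0036), np.float64(159.0651734390393))
(8.875, 13, np.float64(0.0037), np.float64(165.51883785183895))
(8.925, 12, np.float64(0.0037), np.float64(172.05509293999776))
(8.975, 11, np.float64(0.0039), np.float64(179.5931878504029))
t 9.025 p [0.5152 0.01   0.1035] yaw 158.03 ft [-0.24  0.67  0.33] shift [-0.0007 -0.0008  0.0815] turn z 89.6 q [-0.13  0.05  1.9  -0.    1.2  -1.32]
```

```bash
python3 -m handwheel '[[255,[-0.001,-0.001,0.045],[0,0,0]],[255,[-0.001,-0.001,0.075],[0,0,0]],[255,[-0.001,-0.001,0.083],[0,0,0]],[255,[-0.001,-0.001,0.0845],[0,0,0]]]'|egrep 'pos|ft|time'; python3 -c "
from pin import *
for i in range(4):print(pin())"; python3 to.py 0.5156 0.009 0.0135
```

```text
time_s: 9.52
ee_pos: [0.5164, 0.0084, 0.0196]
ft_force: [0.3, -0.7, -0.0]
(9.525, 13, np.float64(0.0038), np.float64(257.6035100483233))
(9.575, 10, np.float64(0.0037), np.float64(263.55373314982216))
(9.625, 12, np.float64(0.0036), np.float64(270.1886146062531))
(9.675, 13, np.float64(0.0037), np.float64(276.45836417922646))
t 9.725 p [0.5176 0.0082 0.0209] yaw 158.31 ft [-0.65 -0.23  0.76] shift [ 0.0021 -0.      0.0074] turn z 89.9 q [-0.14  0.17  1.95  0.    1.03 -1.33]
```

```bash
python3 -m handwheel '[[255,[0.001,0,0.001],[0,0,0]],[255,[0.001,0,0.002],[0,0,0]],[255,[0.001,0,0.003],[0,0,0]],[255,[0.001,0,0.003],[0,0,0]],[255,[0.001,0,0.0038],[0,0,0]]]'|egrep 'pos|ft|time';python3 -m handwheel '[[255,[0,0,0.0042],[0,0,0]],[255,[0,0,0.0042],[0,0,0]],[255,[0,0,0.0042],[0,0,0]]]'|egrep 'pos|ft|time'; python3 -c "
from pin import *
print(pin())"
```

```text
time_s: 10.35
ee_pos: [0.5158, 0.0086, 0.0158]
ft_force: [-0.3, 0.1, 2.3]
time_s: 10.72
ee_pos: [0.519, 0.0081, 0.0146]
ft_force: [-0.4, -0.8, 15.0]
(10.725, 0, None, None)
```

```bash
python3 - <<'E'
from h import *
C=np.array([.5317,.108]);I=C+.095*np.array([-.368,-.930]);t=np.array([.93,-.368])
m,im,d=cam('scene');P=pts(m,d);q=P[...,:2]-C;r=np.hypot(q[...,0],q[...,1])
k=(d>0)&(r>.08)&(r<.11)&(P[...,2]>.06)&(P[...,2]<.1)&(np.hypot(*(P[...,:2]-I).transpose(2,0,1))<.09)
v,u=np.nonzero(k)
for a,b in zip(u,v):print(a,b,P[b,a].round(3),'tang',((P[b,a,:2]-I)@t).round(3),im[b,a]) if (P[b,a,:2]-I)@t<.015 else 0
cv2.imwrite('pics/s2.png',cv2.resize(im[150:270,220:350,::-1],None,fx=6,fy=5))
print(env.sense()['time_s'])
E
```

```text
278 196 [0.499 0.028 0.094] tang -0.0 [86 87 81]
277 197 [0.502 0.026 0.09 ] tang 0.003 [73 70 70]
278 197 [0.499 0.027 0.089] tang -0.001 [100  99  96]
277 198 [0.502 0.027 0.086] tang 0.003 [84 81 81]
278 198 [0.499 0.028 0.086] tang -0.001 [113 112 107]
276 199 [0.505 0.025 0.082] tang 0.006 [86 83 78]
277 199 [0.501 0.025 0.08 ] tang 0.002 [98 94 95]
278 199 [0.498 0.026 0.079] tang -0.001 [118 116 112]
275 200 [0.507 0.022 0.077] tang 0.009 [81 79 74]
276 200 [0.505 0.025 0.078] tang 0.006 [90 88 83]
277 200 [0.501 0.025 0.076] tang 0.002 [95 91 89]
278 200 [0.499 0.028 0.077] tang -0.001 [119 118 112]
275 201 [0.505 0.019 0.07 ] tang 0.008 [90 88 85]
276 201 [0.507 0.027 0.076] tang 0.006 [97 91 91]
277 201 [0.503 0.028 0.074] tang 0.003 [93 90 88]
278 201 [0.499 0.027 0.072] tang -0.001 [109 105  95]
273 202 [0.512 0.017 0.067] tang 0.015 [84 80 76]
275 202 [0.506 0.021 0.067] tang 0.008 [95 92 83]
276 202 [0.506 0.026 0.07 ] tang 0.006 [93 90 86]
277 202 [0.505 0.03  0.072] tang 0.003 [100  96  95]
278 202 [0.497 0.026 0.066] tang -0.002 [101  95  89]
273 203 [0.511 0.017 0.062] tang 0.015 [87 81 76]
275 203 [0.507 0.022 0.064] tang 0.009 [100  96  88]
276 203 [0.505 0.025 0.065] tang 0.006 [98 92 90]
277 203 [0.502 0.027 0.065] tang 0.002 [97 94 92]
278 203 [0.499 0.028 0.065] tang -0.001 [101  96  92]
275 204 [0.508 0.023 0.061] tang 0.009 [97 93 90]
276 204 [0.505 0.025 0.061] tang 0.006 [98 96 93]
277 204 [0.504 0.029 0.063] tang 0.003 [94 90 89]
10.825
```

View pics/s2.png

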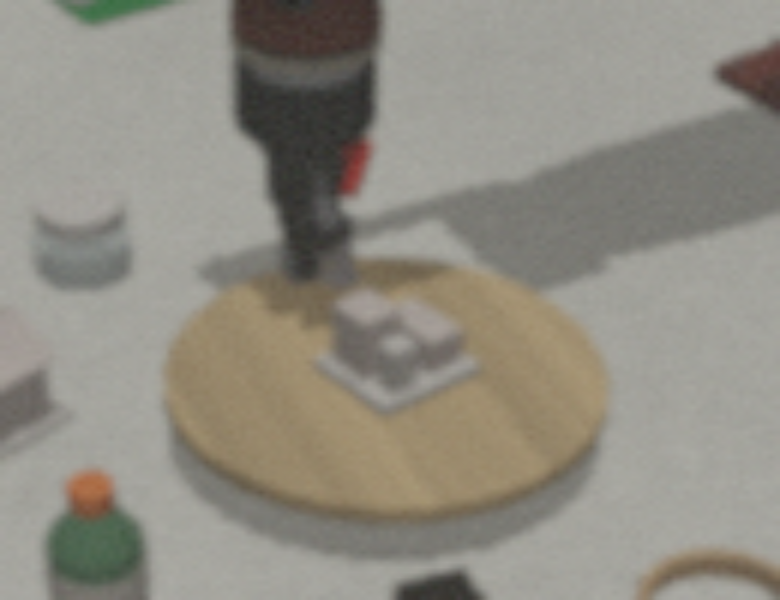

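The pin stands right at the finger (crop about (340,255)), around 3 mm past the index. The platter has stopped and the model is in place. I'll lift away.

```bash
python3 -m handwheel '[[255,[-0.002,0,-0.006],[0,0,0]],[255,[-0.004,0,-0.03],[0,0,0]],[255,[-0.006,0,-0.09],[0,0,0]],[255,[-0.006,0,-0.15],[0,0,0]],[255,[-0.006,0,-0.17],[0,0,0]]]'|egrep 'pos|ft|time'; python3 -m handwheel '[[255,[-0.06,0,0],[0,0,0]],[255,[-0.12,0,0],[0,0,0]],[255,[-0.18,0,0],[0,0,0]],[255,[-0.18,0,0],[0,0,0]],[255,[-0.18,0,0],[0,0,0]]]'|egrep 'pos|ft|time'
python3 -c "
from pin import *
print(pin());print(pin())
m,im,d=cam('top'); cv2.imwrite('pics/t2.png',cv2.resize(im[110:260,140:320,::-1],None,fx=4,fy=4))"
```

```text
time_s: 11.45
ee_pos: [0.5231, 0.0062, 0.186]
ft_force: [0.3, -0.8, -0.7]
time_s: 12.08
ee_pos: [0.6874, -0.0597, 0.1801]
ft_force: [0.1, 0.9, -0.2]
(12.075, 0, None, None)
(12.125, 0, None, None)
```

View pics/t2.png

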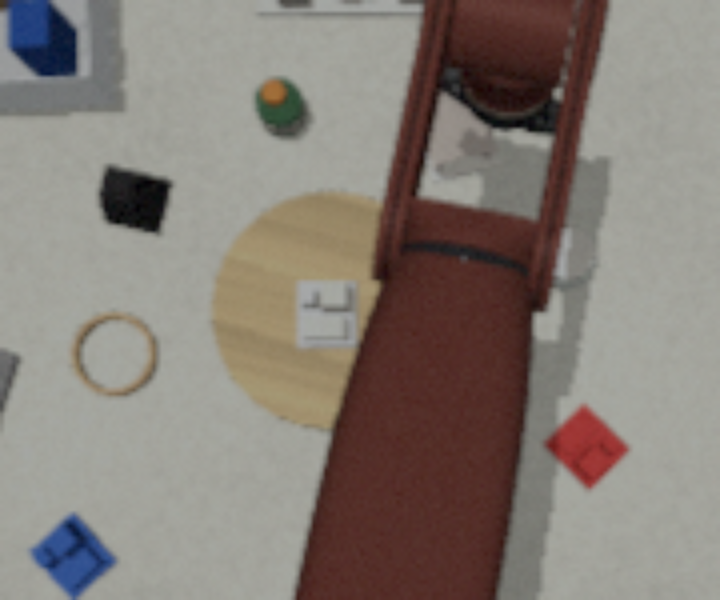

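The arm hides the index in the top view, and nothing else has moved. I'll check the pin through the scene camera.

```bash
python3 - <<'E'
from h import *
C=np.array([.5317,.108]);I=C+.095*np.array([-.368,-.930]);t=np.array([.93,-.368])
for i in range(3):
    m,im,d=cam('scene');P=pts(m,d);D=P[...,:2]-I
    k=(d>0)&(P[...,2]>.062)&(P[...,2]<.1)&(np.hypot(D[...,0],D[...,1])<.045)&(np.hypot(*(P[...,:2]-C).transpose(2,0,1))>.07)
    q=D[k];print(k.sum(),np.median(P[k],0).round(3),'tang',np.median(q@t).round(4),'rad',np.median(q@np.array([-.368,-.93])).round(4))
T=np.array(m['cam_to_world'])[:3,3];print('scene cam dir',((T[:2]-I)/np.linalg.norm(T[:2]-I)).round(2))
s=env.sense();print(s['time_s'],s['ft_force'])
E
```

```text
40 [0.497 0.028 0.083] tang -0.0019 rad -0.0076
38 [0.497 0.028 0.082] tang -0.0022 rad -0.0073
41 [0.497 0.027 0.083] tang -0.0036 rad -0.0073
scene cam dir [0.59 0.81]
12.375 [-0.86981362  0.31679413 -0.9981819 ]
```

```bash
python3 -c "
from station import env
print(env.close_job())"
```

```text
the job is handed in; nothing more can be done
None
```

I handed the job in with the platter flicked, run freely past the tongue once, and braked on its second pass; the last check had the pin still, about 4 mm short of the index (limit 13 mm), and the hand clear, but no verdict was returned.

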